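Nest the graded sorting bowls on the inspection table

TASK

Clear the inspection table by making one nest of the three sorting bowls. Take the yellow lid off the large blue bowl by its black knob and lay it, knob up, in the middle of the round grey mat; then lower the medium green bowl into the blue one, and after that the small red bowl into the green one, each held until it is down inside (do not drop it) and standing level on the floor of the bowl around it. Leave the blue bowl where it stands, and do not disturb the other things on the table.

Things in the scene. Friction and masses are not known exactly. Their poses are not given: they have to be found in the camera images.
- bowl_large: blue round plastic bowl, open top, flaring wall: foot diameter 92, rim diameter 150, height 68 mm, 0.35 kg. Rim band 8 mm thick and 14 mm high, wall below it 4 mm, floor 10 mm thick (inner floor diameter about 92). Origin: centre of its underside, z up. Starts upright on the table with the lid on it.
- bowl_medium: green round plastic bowl, same make: foot diameter 80, rim diameter 108, height 72 mm, 0.18 kg. Rim band 8 mm thick and 14 mm high (pinch it from above, one finger inside and one outside), wall 4 mm, floor 10 mm thick (inner floor diameter about 76). Origin: centre of its underside, z up. Nested, its underside lies 10 mm above that of the blue bowl and its rim 14 mm above the blue rim.
- bowl_small: red round plastic bowl, same make: foot diameter 62, rim diameter 74, height 74 mm, 0.10 kg. Rim band 8 mm thick and 14 mm high (pinch it like the green one), wall 4 mm, floor 10 mm thick. Origin: centre of its underside, z up. Nested, its underside lies 10 mm above that of the green bowl and its rim 12 mm above the green rim.
- lid: yellow round lid, loose: disc of diameter 158 and 5 mm thickness, with a plug of diameter 122 and 6 mm depth below it that sits inside the blue rim, and on top a black knob 31 mm high, diameter 24 (30 in its top 9 mm). 0.16 kg. Origin: centre of the plug's underside, z up (62 mm above the blue bowl's origin at the start); the disc's top is at z = 11 mm, the knob's top at 42 mm.
- lid_knob (a point): point on the axis of the lid's black knob, 18 mm above the disc's top and 13 mm below the knob's top
- mat: round grey rubber mat fixed flat on the table, diameter 170, 4 mm thick. Origin: centre of its underside.
- jar: bystander: closed jar with a blue cap, diameter 48, height 70 mm; origin at its underside
- tape: bystander: orange tape roll lying flat, diameter 84, height 25 mm; origin at its underside
- caliper: bystander: steel caliper with a black slide lying flat, 170 mm long, 12 mm high; origin at its underside
- cup: bystander: small white cup, diameter 68, height 70 mm; not part of the set; origin at its underside
- scraper: bystander: scraper with a black handle and steel blade lying flat, 240 mm long, 20 mm high; origin at its underside
- bottle: bystander: white bottle with a red cap and blue label, diameter 68, height 190 mm; origin at its underside
- blister: bystander: small white tray with six pockets, 90 x 130 x 28 mm; origin at its underside

How it is judged:
On the way, in this order (a step that is already met when the one before it is completed fails the run):
1. the lid lies knob up on the mat, let go (horizontal distance between lid and mat below 0.035 m and z of lid in the frame of mat between 0.001 and 0.009 m and angle between lid's own z axis and vertical below 0.1 rad and contact force between the fingers and lid below 0.1 N), for 0.2 s.
2. the green bowl is lowered into the blue bowl while held (within 12 mm of its seat) (horizontal distance between bowl_medium and bowl_large below 0.012 m and z of bowl_medium in the frame of bowl_large between 0.006 and 0.022 m and contact force between the fingers and bowl_medium above 0.5 N), for 0.05 s.
3. the red bowl is lowered into the green bowl while held (within 12 mm of its seat) (horizontal distance between bowl_small and bowl_medium below 0.012 m and z of bowl_small in the frame of bowl_medium between 0.006 and 0.022 m and contact force between the fingers and bowl_small above 0.5 N), for 0.05 s.
At the end, for the whole second after the job is handed in: Lid level, knob up, on the mat, centres within 35 mm. Red on the floor of green, green on the floor of blue: undersides 6-14 mm apart, centres within 12 mm, upright within 0.08 rad. Blue on the table within 50 mm of its start. All released and at rest (all of step 1 and horizontal distance between bowl_medium and bowl_large below 0.012 m and z of bowl_medium in the frame of bowl_large between 0.006 and 0.014 m and horizontal distance between bowl_small and bowl_medium below 0.012 m and z of bowl_small in the frame of bowl_medium between 0.006 and 0.014 m and angle between each of bowl_large, bowl_medium, bowl_small's own z axis and vertical below 0.08 rad and height (world z) of bowl_large below 0.005 m and distance of bowl_large from where it was at the start of the episode below 0.05 m and linear speed of each of bowl_large, bowl_medium, bowl_small, lid below 0.02 m/s and contact force between the fingers and bowl_large below 0.1 N and contact force between the fingers and bowl_medium below 0.1 N and contact force between the fingers and bowl_small below 0.1 N); the robot touches nothing.
It fails at once if a bystander is moved by more than 40 mm or tipped over (distance of any of jar, tape, caliper, cup, scraper, bottle, blister from where it was at the start of the episode above 0.04 m or angle between any of jar, cup, bottle's own z axis and vertical above 0.5 rad).
It also fails if it takes over 64 s, if anything falls off the work surface, if the arm or the gripper's body presses on something with over 40 N, if the wrist force passes 120 N, or if a joint passes its speed limit or range.

ROBOT

A 7-joint arm with a two-finger parallel gripper is mounted at the origin on the work surface. World frame = base frame: x ahead of the robot, y to its left, z up, the work surface at z = 0. Lengths are in m, angles in rad, forces in N, time in s.
With the tool pointing down it reaches from about 0.35 to 0.9 m from the base axis. Payload 8.1 kg.
Tool frame: the origin (TCP) lies between the finger pads; the fingertips stand 25 mm ahead of it and the grasp point (between the pads) lies 6 mm ahead of it; z points along the fingers, y is the direction in which the jaws open and shut (so a half turn about z gives the same grasp; the last joint's range is limited). The gripper opens to 92 mm and grips with 3 to 60 N. Pads are 19 mm wide; open, the fingers measure 130 mm over their backs; the gripper's body (75 mm by 190 mm) begins 47 mm behind the grasp point.
Start: joints at [-1.365, 0.434, 0.025, 1.573, -0.012, 1.134, -0.075], TCP at [0.19, 0.595, 0.252] pointing down, gripper open.
Joint ranges: [-2.62, 2.62], [-0.44, 2.09], [-1.27, 1.32], [0.08, 2.57], [-1.32, 4.46], [0.12, 2], [-2.74, 2.74]. Speed limits (rad/s): [2.22, 2.22, 3.01, 3.01, 3.14, 3.14, 3.14].

INTERFACE

Orientations are given as a rotation vector (axis times angle).
In Python, from cell import * gives the robot as it stands.
- The arm moves only by the shell command python3 -m jog 'ROWS' [FORCE]. ROWS is JSON, one flat list of numbers, 5 for each row, row after row: the finger opening in mm, from 0 to 91.8, then the shift along the tool's x, y, z in units of 40 mm (1.0 is 40 mm), then the turn about the tool's z in units of 6 degrees (1.0 is 6 degrees). A call has 1 to 20 rows; each row shifts and turns the pose as measured when the row begins, along the tool's axes as they then stand; what a row does not reach is not made up. A row lasts 1/12 s, in which the tool goes at most 41.7 mm and 7.16 degrees, less where a joint would pass 70% of its speed; a pose out of reach is approached as far as the arm can. A call is refused whole if a number of a shift passes 1 or a number of a turn 1, either way. A call with a gripper value outside its range is refused whole. The fingers move at their own pace and stop on an object; FORCE is the grip in N (left out, the last holds). Time passes only in rows, so rows that do not move let the fingers close. It gives the time, the measured TCP pose, the force and the opening at its end, in the units of the state.
- observe(): the state, without advancing time (a new reading comes with each control period).
- get_image(name): name is "scene" or "top" or "wrist"; returns the picture (400x640x3 uint8, red, green, blue); there is no depth.
- camera_params(name): a dict with "intrinsics" (3x3 intrinsics, pixels), "dist_coeffs" ([k1, k2, p1, p2, k3] as OpenCV has them; the pictures are not rectified), "xyz" and "orientation" of the camera in the world. Camera axes: x right, y down, z forward; pixel columns grow to the right and rows downward; lengths in m; the calibration is good to about 2 mm. A picture is of the moment at which its call begins: read the wrist's pose just before it. camera_params takes no time and is no camera call; for the wrist camera it gives the pose at the moment of the call.
- sign_off(): hands the job in, once; it reports no verdict.
The state is a dict: "clock": time; "joints": joint angles; "dq": joint speeds; "joint_efforts": joint torques, N m; "position": TCP position; "ee_rot": TCP orientation; "force": force on the tool from outside, world axes, zero at the start; "ft_torque": the same for the moment, N m; "width": opening from 0.0 (shut) to 1.0 (fully open).
Only numpy, scipy, OpenCV 4.12 (cv2) and the standard library are available. Lean on these libraries where they do the work, as an engineer would, in place of code of your own. Each camera call takes 0.05 s, during which the arm holds its last target. There are 200 camera calls.

## Working session

There is one attempt and no reset: what is moved stays moved. The work goes in short steps, Python scripts to look and compute and a shell command to move; the robot and the scene stay as the last step left them, time stands still between calls to the robot, and variables do not carry over. Pictures are saved under pics/ and viewed, about 8 in all and at most 12, crops included, and the job is handed in when it is done.

```bash
mkdir -p pics
python3 - <<'E'
from cell import *
import cv2,numpy as np
s=observe();print(s)
for n in ["scene","top","wrist"]:
    im=get_image(n);cv2.imwrite(f"pics/{n}0.png",im[:,:,::-1]);c=camera_params(n);print(n,c)
E
```

```text
{'clock': 0.0, 'joints': array([-1.36459997,  0.43518853,  0.0249898 ,  1.57413956, -0.01156272,
        1.13403183, -0.07509383]), 'dq': array([ 0.00125681, -0.00141084,  0.0003168 ,  0.0005015 ,  0.0006511 ,
        0.00046368, -0.00070624]), 'joint_efforts': array([ 1.15215862e-03, -6.67842507e+01,  9.85489525e-01, -3.14457893e+01,
       -6.04630122e-02,  4.29915916e-02,  1.34364213e-04]), 'position': array([0.18986579, 0.59493248, 0.25095016]), 'ee_rot': array([-4.83219961e-01, -3.10414178e+00,  2.54768163e-03]), 'force': array([0.33618598, 0.30877915, 0.06213221]), 'ft_torque': array([-0.03686785,  0.04521299, -0.03164521]), 'width': 0.9988444462250132}
scene {'intrinsics': array([[407.13698554,   0.        , 317.74314065],
       [  0.        , 407.13698554, 204.4707368 ],
       [  0.        ,   0.        ,   1.        ]]), 'dist_coeffs': array([0.00703791, 0.        , 0.        , 0.        , 0.        ]), 'xyz': array([ 1.47775983, -0.25196846,  0.70666489]), 'orientation': array([-1.78771648, -1.39493528,  0.71737086])}
top {'intrinsics': array([[427.76173652,   0.        , 315.58268891],
       [  0.        , 427.76173652, 196.03150976],
       [  0.        ,   0.        ,   1.        ]]), 'dist_coeffs': array([-0.02936107,  0.        ,  0.        ,  0.        ,  0.        ]), 'xyz': array([0.45191388, 0.01717447, 1.21246178]), 'orientation': array([-2.18913595,  2.15012496, -0.12344471])}
wrist {'intrinsics': array([[299.47703581,   0.        , 311.13034637],
       [  0.        , 299.47703581, 204.81427153],
       [  0.        ,   0.        ,   1.        ]]), 'dist_coeffs': array([-0.00868034,  0.        ,  0.        ,  0.        ,  0.        ]), 'xyz': array([0.12734609, 0.6150603 , 0.38352081]), 'orientation': array([2.36348711, 1.7282226 , 0.21837867])}
```

View pics/top0.png

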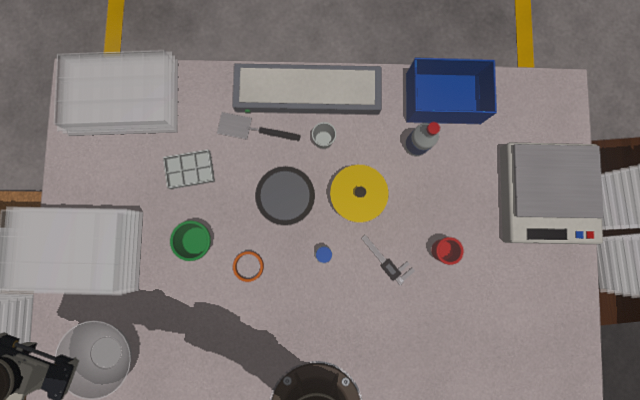

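View pics/scene0.png

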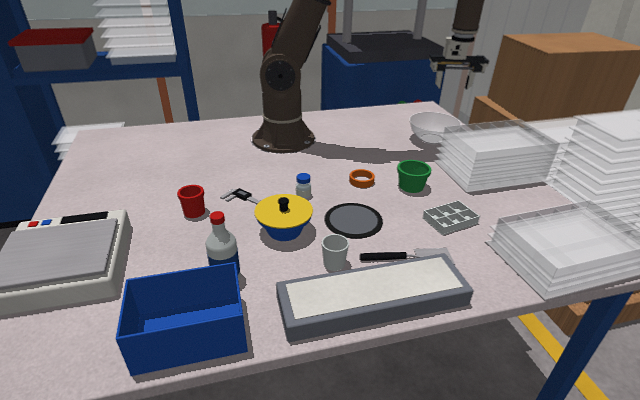

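Top view: lid knob at about (359,192), mat (285,195), green bowl (190,240), red bowl (448,250), jar (323,254), tape (248,266), caliper (385,260), cup (322,135). The scene view shows the same things upright: lid (284,213), mat (353,220), green (414,175), red (191,200). Next I fit silhouettes in both views.

```bash
cat > h.py <<'E'
import cv2,numpy as np
from scipy.optimize import least_squares
from scipy.spatial.transform import Rotation as R
def proj(P,c):
    Rm=R.from_rotvec(c["orientation"]).as_matrix().T
    return cv2.projectPoints(np.asarray(P,float),cv2.Rodrigues(Rm)[0],-Rm@c["xyz"],c["intrinsics"],c["dist_coeffs"])[0][:,0]
def mask(im,col):
    h,s,v=[a.astype(int) for a in cv2.split(cv2.cvtColor(im,cv2.COLOR_RGB2HSV))]
    m={"green":(h>50)&(h<80)&(s>110),"red":((h<6)|(h>172))&(s>130),"yellow":(h>20)&(h<33)&(s>150),
       "dark":(v<75)&(s<90),"blue":(h>100)&(h<125)&(s>130)}[col]
    return m.astype(np.uint8)
def blob(im,col,seed,close=0):
    m=mask(im,col)
    if close: m=cv2.morphologyEx(m,cv2.MORPH_CLOSE,np.ones((close,close)))
    n,l,st,ce=cv2.connectedComponentsWithStats(m)
    ok=[i for i in range(1,n) if st[i,4]>30]
    i=min(ok,key=lambda i:np.hypot(*(ce[i]-seed)))
    x,y,w,h,a=st[i];return np.array([x-.5,y-.5,x+w-.5,y+h-.5])  # pixel edges
T=np.linspace(0,2*np.pi,180)
def rings(p,rs): return np.vstack([np.c_[p[0]+r*np.cos(T),p[1]+r*np.sin(T),p[2]+z+0*T] for r,z in rs])
def fit(views,rs,p0):  # views: [(bbox,cam)], p = origin position; nan bbox sides ignored
    def f(p):
        o=[]
        for b,c in views:
            q=proj(rings(p,rs),c);o+=list(np.r_[q.min(0),q.max(0)]-b)
        return np.nan_to_num(np.array(o))
    s=least_squares(f,p0);return s.x,f(s.x)
MED=[(.054,.072),(.054,.058),(.040,0)];SML=[(.037,.074),(.037,.06),(.031,0)];LID=[(.079,.011),(.079,.006)];MAT=[(.085,.004),(.085,0)]
def totool(s,d):
    return R.from_rotvec(s["ee_rot"]).as_matrix().T@np.asarray(d)
E
python3 - <<'E'
from cell import *
from h import *
c={n:camera_params(n) for n in("top","scene")};im={n:cv2.imread(f"pics/{n}0.png")[:,:,::-1].copy() for n in c}
for name,col,rs,st,ss,cl in [("lid","yellow",LID,(359,193),(284,213),0),("med","green",MED,(190,240),(414,175),0),("sml","red",SML,(448,250),(191,200),0),("mat","dark",MAT,(285,195),(353,220),0)]:
    v=[(blob(im["top"],col,st,cl),c["top"]),(blob(im["scene"],col,ss,cl),c["scene"])]
    p,r=fit(v,rs,[.5,0,.02]);print(name,v[0][0],v[1][0],p.round(4),r.round(1))
s=observe();M=R.from_rotvec(s["ee_rot"]).as_matrix();print(M.round(3))
w=camera_params("wrist");print("cam in tool",M.T@(w["xyz"]-s["position"]),(M.T@R.from_rotvec(w["orientation"]).as_matrix()).round(3))
for n,pt in [("jar",(323,254)),("tape",(248,266)),("cup",(322,135)),("cal",(385,260)),("bottle",(422,140)),("blister",(190,169))]:
    K=c["top"];u=cv2.undistortPoints(np.array([[pt]],float),K["intrinsics"],K["dist_coeffs"])[0,0]
    d=R.from_rotvec(K["orientation"]).apply([*u,1]);print(n,(K["xyz"]-d*(K["xyz"][2]-.03)/d[2]).round(3))
E
```

```text
lid [329.5 164.5 387.5 221.5] [254.5 193.5 312.5 228.5] [ 0.5851 -0.1056  0.06  ] [-0.1 -0.6  0.6  0.9 -0.1 -0.   0.6  0.3]
med [169.5 220.5 209.5 260.5] [397.5 159.5 430.5 192.5] [ 0.4493  0.3446 -0.002 ] [-0.7 -0.2  1.1  0.6 -0.7 -0.2  1.1  0.4]
sml [435.5 236.5 462.5 263.5] [176.5 184.5 204.5 217.5] [ 4.365e-01 -3.521e-01 -1.000e-04] [-3.7 -0.5  2.4  0.6 -0.7 -0.5 -0.4  0.6]
mat [255.5 166.5 314.5 224.5] [324.5 202.5 382.5 238.5] [ 0.5824  0.0976 -0.0022] [-0.6 -0.7  0.2  0.7 -0.5  0.1  0.1  0.1]
[[-0.953  0.304 -0.   ]
 [ 0.304  0.953 -0.001]
 [-0.    -0.001 -1.   ]]
cam in tool [ 0.06561645 -0.00014073 -0.13238289] [[ 0.001 -0.968 -0.251]
 [ 1.     0.001 -0.   ]
 [ 0.    -0.251  0.968]]
jar [ 0.419 -0.013  0.03 ]
tape [0.383 0.191 0.03 ]
cup [ 0.753 -0.005  0.03 ]
cal [ 0.406 -0.183  0.03 ]
bottle [ 0.744 -0.288  0.03 ]
blister [0.648 0.363 0.03 ]
```

```bash
python3 -m jog '[91.8,-0.7,-0.65,0,0,91.8,-0.7,-0.65,0,0,91.8,-0.7,-0.65,0,0,91.8,-0.7,-0.65,0,0,91.8,-0.7,-0.65,0,0,91.8,-0.7,-0.65,0,0,91.8,-0.7,-0.65,0,0,91.8,-0.7,-0.65,0,0,91.8,-0.7,-0.65,0,0,91.8,-0.7,-0.65,0,0,91.8,-0.7,-0.65,0,0,91.8,-0.7,-0.65,0,0,91.8,-0.7,-0.65,0,0,91.8,-0.7,-0.65,0,0,91.8,-0.7,-0.65,0,0,91.8,-0.7,-0.65,0,0,91.8,-0.7,-0.65,0,0,91.8,-0.7,-0.65,0,0]' 40
python3 - <<'E'
from cell import *
from h import *
s=observe();print(s["position"],R.from_rotvec(s["ee_rot"]).as_matrix().round(3),totool(s,np.array([.585,-.1056,.25])-s["position"])/.04)
E
```

```text
clock: 1.65
position: [0.5362, -0.023, 0.2467]
ee_rot: [-0.455, -3.104, -0.001]
force: [1.1, 1.4, 1.8]
width: 1.003
[ 0.53623913 -0.02300013  0.24667911] [[-0.958  0.287 -0.005]
 [ 0.287  0.958  0.001]
 [ 0.005 -0.    -1.   ]] [-1.75971352 -1.62857698 -0.09090675]
```

Motion tracks well. Move over the lid and take a wrist picture.

```bash
python3 -m jog '[91.8,-0.58,-0.54,0,0,91.8,-0.58,-0.54,0,0,91.8,-0.58,-0.54,0,0,91.8,0,0,0,0]'
python3 - <<'E'
from cell import *
from h import *
s=observe();c=camera_params("wrist");im=get_image("wrist");cv2.imwrite("pics/w1.png",im[:,:,::-1])
print(s["position"]);np.save("w1.npy",c,allow_pickle=True)
b=blob(im,"yellow",(320,200));print(b)
m=mask(im,"dark");n,l,st,ce=cv2.connectedComponentsWithStats(m)
for i in range(1,n):
    if st[i,4]>150: print(st[i],ce[i].round(1))
print("pred knob top/base",proj([[.5851,-.1056,.104],[.5851,-.1056,.073]],c))
p,r=fit([(b,c)],LID,[.585,-.106,.062]);print(p,r.round(1))
E
```

```text
clock: 1.98
position: [0.5874, -0.1187, 0.2458]
ee_rot: [-0.468, -3.103, 0.007]
force: [-0.7, 0.2, 0.2]
width: 0.999
[ 0.58743143 -0.11873341  0.24582914]
[248.5 111.5 397.5 258.5]
[ 143    4   73   54 1176] [184.2  30.8]
[ 411   53  141  143 4831] [478.2 121. ]
[310 181  29  29 549] [324.4 194.4]
[    0   230   640   170 57181] [339.2 311.4]
pred knob top/base [[324.73836939 193.32645115]
 [323.57401942 187.01100386]]
[ 0.58868102 -0.10719841  0.05577583] [-0.1  0.1  0.1 -0.1]
```

View pics/w1.png

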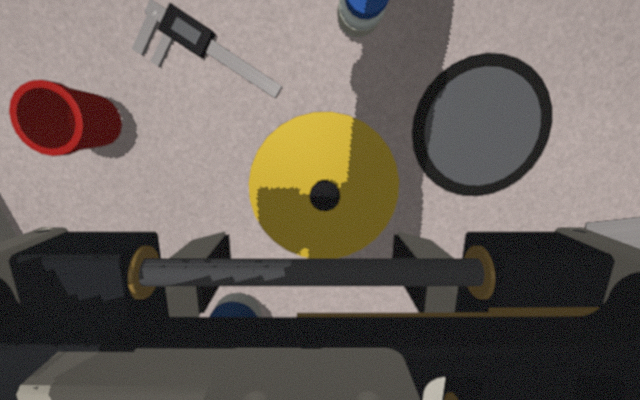

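The wrist view shows the knob at (324,194), 1 px from its prediction. The caliper is at (215,45), red bowl at (60,118) and mat at (483,123). The gripper covers the lower edge, so I keep the two-camera position and descend.

```bash
python3 -m jog '[91.8,0.15,0.29,0.4,0,91.8,0,0,0.9,0,91.8,0,0,0.9,0,91.8,0,0,0.9,0,91.8,0,0,0,0]' 30
python3 - <<'E'
from cell import *
from h import *
s=observe();print(s["position"],totool(s,np.array([.585,-.1056,.1025])-s["position"])/.04, s["force"])
E
```

```text
clock: 2.45
position: [0.5843, -0.0996, 0.1194]
ee_rot: [-0.465, -3.107, -0.0]
force: [-0.9, -0.3, -0.4]
width: 1.001
[ 0.5843356  -0.09963478  0.1193508 ] [-0.05968356 -0.13783444  0.42121689] [-0.88700723 -0.33974913 -0.42834355]
```

```bash
python3 -m jog '[91.8,-0.06,-0.14,0.2,0,91.8,0,0,0.22,0,91.8,0,0,0,0,20,0,0,0,0,15,0,0,0,0,15,0,0,0,0,15,0,0,0,0,15,0,0,0,0,15,0,0,0,0,15,0,0,0,0]' 30
python3 - <<'E'
from cell import *
from h import *
s=observe();print(s["position"],s["width"]*91.8, s["force"])
E
```

```text
clock: 3.28
position: [0.5889, -0.1045, 0.1098]
ee_rot: [0.461, 3.099, 0.004]
force: [0.9, 0.6, -0.4]
width: 0.541
[ 0.58888043 -0.10447959  0.10978076] 49.660529186261634 [ 0.94363642  0.63273468 -0.3890586 ]
```

```bash
python3 -m jog '[60,-0.05,-0.02,0.15,0,45,0,0,0,0,12,0,0,0,0,12,0,0,0,0,12,0,0,0,0,12,0,0,0,0,12,0,0,0,0,12,0,0,0,0,12,0,0,0,0]' 30
python3 - <<'E'
from cell import *
s=observe();print(s["position"],s["width"]*91.8, s["force"])
E
```

```text
clock: 4.03
position: [0.5906, -0.1061, 0.1028]
ee_rot: [0.461, 3.099, 0.004]
force: [0.4, -0.3, -1.0]
width: 0.303
[ 0.59063373 -0.10609359  0.10283574] 27.841268582924407 [ 0.3549246  -0.30515049 -1.01979525]
```

```bash
python3 -m jog '[32,0.13,0,0,0,32,0,0,0,0,12,0,0,0,0,12,0,0,0,0,12,0,0,0,0]' 30
python3 - <<'E'
from cell import *
s=observe();print(s["position"],s["width"]*91.8, s["force"],observe()["position"])
E
```

```text
clock: 4.45
position: [0.5849, -0.1043, 0.1028]
ee_rot: [0.461, 3.099, 0.004]
force: [-0.2, 0.4, -1.0]
width: 0.305
[ 0.58492019 -0.10425181  0.10277995] 28.034805994732743 [-0.18411185  0.40045967 -0.98812898] [ 0.58492019 -0.10425181  0.10277995]
```

```bash
python3 -m jog '[10,0,0,0,0,10,0,0,0,0,10,0,0,0,0,10,0,0,0,0]' 30;  python3 -m jog '[10,0,0,-0.25,0,10,0,0,-0.5,0,10,0,0,-0.5,0,10,0,0,0,0]' 30
python3 - <<'E'
from cell import *
from h import *
s=observe();print(s["position"],s["width"]*91.8, s["force"])
c=camera_params("wrist");im=get_image("wrist");cv2.imwrite("pics/w2.png",im[:,:,::-1])
E
```

```text
clock: 4.78
position: [0.5849, -0.1042, 0.1028]
ee_rot: [0.461, 3.1, 0.004]
force: [0.6, -0.6, -0.0]
width: 0.3
clock: 5.12
position: [0.5831, -0.1043, 0.1546]
ee_rot: [0.462, 3.104, 0.003]
force: [0.1, -0.4, -0.8]
width: 0.303
[ 0.58308835 -0.10432893  0.15461544] 27.839879468845943 [ 0.05246913 -0.41718826 -0.80154016]
```

View pics/w2.png

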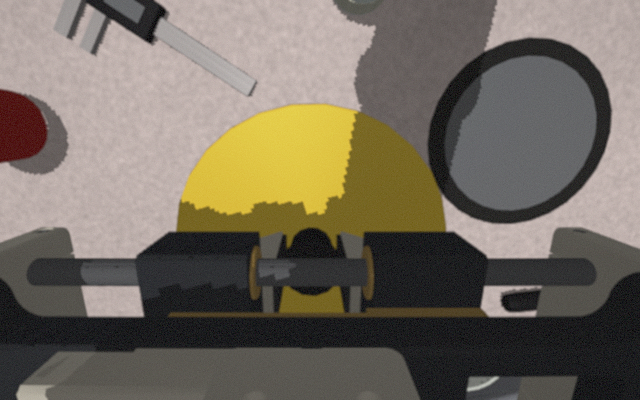

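The lid has come up with the gripper: its disc spans columns 178–445 with the knob held between the pads at (312,262). The mat is at (520,130). Carry it there.

```bash
python3 -m jog '[10,0.24,0.8,0,0,10,0.24,0.8,0,0,10,0.24,0.8,0,0,10,0.24,0.8,0,0,10,0.24,0.8,0,0,10,0.2,0.6,0,0,10,0,0,0,0]' 30
python3 - <<'E'
from cell import *
from h import *
s=observe();print(s["position"],s["width"]*91.8,totool(s,np.array([.5824,.098,.0455])-s["position"])/.04)
E
```

```text
clock: 5.75
position: [0.5808, 0.0926, 0.1499]
ee_rot: [0.475, 3.106, -0.001]
force: [0.5, 1.6, -0.9]
width: 0.304
[0.58075942 0.09260675 0.14988452] 27.938673942511393 [1.44551982e-03 1.42892978e-01 2.60950602e+00]
```

```bash
python3 -m jog '[10,0,0.14,0.6,0,10,0,0,0.6,0,10,0,0,0.6,0,10,0,0,0.45,0,10,0,0,0.2,0,10,0,0,0,0]' 30
python3 - <<'E'
from cell import *
from h import *
s=observe();print(s["position"],s["width"]*91.8,totool(s,np.array([.5824,.098,.045])-s["position"])/.04,s["force"])
E
```

```text
clock: 6.25
position: [0.5808, 0.1026, 0.0458]
ee_rot: [-0.462, -3.106, 0.0]
force: [0.1, 0.2, -0.8]
width: 0.302
[0.58075876 0.10255215 0.04579589] 27.704207068664065 [-0.07241351 -0.09692999  0.0197887 ] [ 0.08710367  0.23610473 -0.79017948]
```

```bash
python3 -m jog '[10,-0.04,-0.06,0.03,0,10,0,0,0.04,0,10,0,0,0,0]' 30; python3 -m jog '[40,0,0,0,0,60,0,0,0,0,91.8,0,0,0,0,91.8,0,0,0,0,91.8,0,0,0,0,91.8,0,0,0,0,91.8,0,0,0,0,91.8,0,0,0,0]';python3 -m jog '[91.8,0,0,-0.3,0,91.8,0,0,-0.8,0,91.8,0,0,-1,0,91.8,0,0,-1,0,91.8,0,0,-1,0,91.8,0,0,0,0]'
python3 - <<'E'
from cell import *
from h import *
for n in("top","scene"):
    im=get_image(n);cv2.imwrite(f"pics/{n}1.png",im[:,:,::-1])
s=observe();print(s["position"],s["width"]*91.8)
c=camera_params("scene");b=blob(im,"yellow",(353,220));p,r=fit([(b,c)],LID,[.582,.098,.004]);print(b,p,r)
# tool shift to pinch green at +tool y rim
t=R.from_rotvec(s["ee_rot"]).as_matrix();q=np.array([.4493,.3446,.0])+.05*t[:,1];q[2]=.2
print(q,totool(s,q-s["position"])/.04)
E
```

```text
clock: 6.5
position: [0.5816, 0.1005, 0.0457]
ee_rot: [-0.461, -3.105, -0.004]
force: [-0.3, -0.7, -0.9]
width: 0.303
clock: 7.17
position: [0.5851, 0.0992, 0.0501]
ee_rot: [0.464, 3.103, 0.007]
force: [-0.8, 0.5, 0.5]
width: 0.833
clock: 7.67
position: [0.582, 0.0974, 0.2219]
ee_rot: [-0.466, -3.105, -0.001]
force: [2.2, -0.8, 1.1]
width: 0.999
[0.57958393 0.09750108 0.21637283] 91.44297275820504
[326.5 200.5 381.5 232.5] [ 0.57309557  0.10241587 -0.00176306] [ 0.37703086 -0.64788967 -0.37386805  0.58213123]
[0.46394474 0.39240703 0.2       ] [4.92042816 6.20368625 0.43002308]
```

View pics/scene1.png

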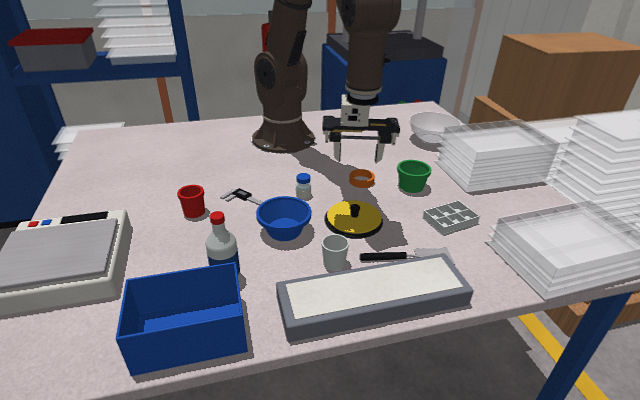

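Scene view: the lid lies flat on the mat, knob up, at (354,215). The blue bowl stands open at (284,217), with the green (414,175) and red (191,200) bowls untouched. Next: the green bowl, with a stop for a wrist look.

```bash
python3 -m jog '[91.8,0.45,0.75,0,0,91.8,0.45,0.75,0,0,91.8,0.45,0.75,0,0,91.8,0.45,0.75,0,0,91.8,0.45,0.75,0,0,91.8,0.45,0.75,0,0,91.8,0.45,0.75,0,0,91.8,0.4,0.6,0,0,91.8,0,0,0,0]'
python3 - <<'E'
from cell import *
from h import *
s=observe();c=camera_params("wrist");im=get_image("wrist");cv2.imwrite("pics/w3.png",im[:,:,::-1])
b=blob(im,"green",(300,200));print(s["position"],b,proj([[.4493,.3446,.072]],c))
q=proj(rings([.4493,.3446,0],MED),c);print("pred bbox",q.min(0),q.max(0))
p,r=fit([(b,c)],MED,[.449,.345,0]);print(p,r)
it=get_image("top");ct=camera_params("top");cs=camera_params("scene");isn=get_image("scene")
BL=[(.075,.068),(.075,.054),(.046,0)]
v=[(blob(it,"blue",(359,193)),ct),(blob(isn,"blue",(284,217)),cs)];p,r=fit(v,BL,[.585,-.105,0]);print("blue",p,r.round(1))
v=[(blob(it,"yellow",(285,195)),ct),(blob(isn,"yellow",(353,220)),cs)];p,r=fit(v,LID,[.585,.1,0]);print("lid",p,r.round(1))
E
```

```text
clock: 8.52
position: [0.5043, 0.3681, 0.2069]
ee_rot: [-0.477, -3.084, 0.023]
force: [-0.6, 0.6, -1.3]
width: 1.001
[0.50434598 0.36806748 0.20687677] [211.5  95.5 328.5 214.5] [[270.18508854 153.62838187]]
pred bbox [209.6576635   89.14932913] [331.04630705 212.39151997]
[ 0.45280473  0.34167263 -0.00850867] [-0.14486852  0.13670971  0.14420579 -0.14947055]
blue [ 0.58428043 -0.10664334 -0.00155052] [-0.5 -0.6  1.2  0.9  0.1 -0.   0.7  0.3]
lid [0.57940886 0.10022888 0.00298637] [ 0.  -0.4  0.1  0.5  0.3 -0.7 -0.1  0.7]
```

View pics/w3.png

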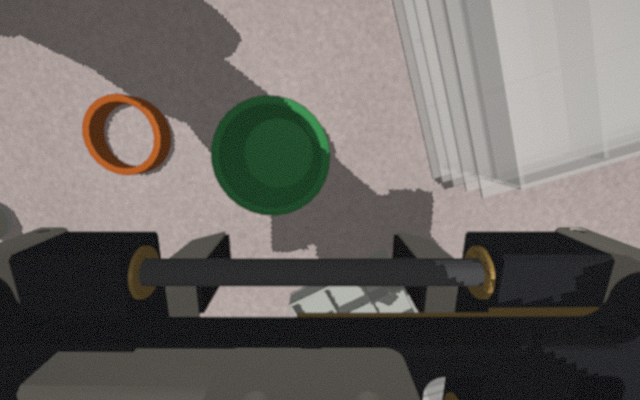

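Wrist view: green rim bbox is (211–328, 95–214), about 4 px lower than predicted, a 2.5 mm correction. The tape is at (127,134). Tall trays stand at the upper right (+tool y), so I pinch the −y side of the rim.

```bash
cat > go.py <<'E'
import sys
from cell import *
from h import *
x,y,z,off=map(float,sys.argv[1:5])  # target: centre + off along tool y
s=observe();t=R.from_rotvec(s["ee_rot"]).as_matrix()
yd=t[:2,1]/np.hypot(*t[:2,1]);q=np.array([x+off*yd[0],y+off*yd[1],z])
print(s["position"].round(4),"w",round(s["width"]*91.8,1),"target",q.round(4),"units",(totool(s,q-s["position"])/.04).round(2),"F",s["force"].round(1),"tilt",t[:,2].round(3))
E
python3 go.py .4505 .344 .13 -.05
```

```text
[0.5081 0.3602 0.2076] w 91.4 target [0.435  0.2965 0.13  ] units [ 1.21 -2.04  2.  ] F [ 0.4 -1.5  0.2] tilt [-0.02  -0.015 -1.   ]
```

```bash
python3 -m jog '[40,0.3,-0.5,0,0,40,0.3,-0.5,0,0,40,0.3,-0.5,0,0,40,0.3,-0.5,0,0,40,0,0,0.7,0,40,0,0,0.7,0,40,0,0,0.4,0,40,0,0,0,0]' 40; python3 go.py .4505 .344 .087 -.05
```

```text
clock: 9.33
position: [0.4386, 0.277, 0.1355]
ee_rot: [-0.527, -3.082, 0.036]
force: [-0.8, 0.6, 0.4]
width: 0.471
[0.4386 0.277  0.1355] w 43.2 target [0.4339 0.2968 0.087 ] units [0.26 0.46 1.2 ] F [-0.8  0.6  0.4] tilt [-0.018 -0.02  -1.   ]
```

```bash
python3 -m jog '[40,0.2,0.4,0,0,40,0,0,0,0,40,0,0,0.3,0,40,0,0,0,0]' 40; python3 go.py .4505 .344 .087 -.05
```

```text
clock: 9.67
position: [0.4388, 0.288, 0.1246]
ee_rot: [-0.544, -3.08, 0.041]
force: [0.4, -0.0, -0.1]
width: 0.437
[0.4388 0.288  0.1246] w 40.1 target [0.4334 0.297  0.087 ] units [0.2  0.19 0.94] F [ 0.4 -0.  -0.1] tilt [-0.019 -0.023 -1.   ]
```

```bash
python3 -m jog '[40,0.2,0.2,0.3,0,40,0,0,0.5,0,40,0,0,0,0]' 40; python3 go.py .4505 .344 .087 -.05
```

```text
clock: 9.92
position: [0.4367, 0.2953, 0.0953]
ee_rot: [-0.552, -3.082, 0.038]
force: [-1.0, -1.4, 0.1]
width: 0.436
[0.4367 0.2953 0.0953] w 40.1 target [0.4331 0.2971 0.087 ] units [0.1  0.02 0.21] F [-1.  -1.4  0.1] tilt [-0.015 -0.022 -1.   ]
```

```bash
python3 -m jog '[30,0.1,0.02,0.22,0,20,0,0,0,0,15,0,0,0,0,15,0,0,0,0]' 40; python3 go.py .4505 .344 .087 -.05
```

```text
clock: 10.25
position: [0.4348, 0.2961, 0.0892]
ee_rot: [-0.557, -3.082, 0.036]
force: [-0.5, -0.0, 0.5]
width: 0.202
[0.4348 0.2961 0.0892] w 18.6 target [0.433  0.2972 0.087 ] units [0.05 0.01 0.05] F [-0.5 -0.   0.5] tilt [-0.013 -0.021 -1.   ]
```

```bash
python3 -m jog '[0,0.03,0.0,0.07,0,0,0,0,0,0,0,0,0,0,0,0,0,0,0,0,0,0,0,0,0]' 40; python3 go.py .4505 .344 .087 -.05
python3 - <<'E'
from cell import *
import cv2
cv2.imwrite("pics/w4.png",get_image("wrist")[:,:,::-1])
E
```

```text
clock: 10.67
position: [0.4349, 0.2969, 0.0882]
ee_rot: [-0.559, -3.085, 0.032]
force: [-0.1, -0.4, -0.6]
width: 0.075
[0.4349 0.2969 0.0882] w 6.9 target [0.433  0.2972 0.087 ] units [ 0.05 -0.01  0.03] F [-0.1 -0.4 -0.6] tilt [-0.01  -0.019 -1.   ]
```

View pics/w4.png

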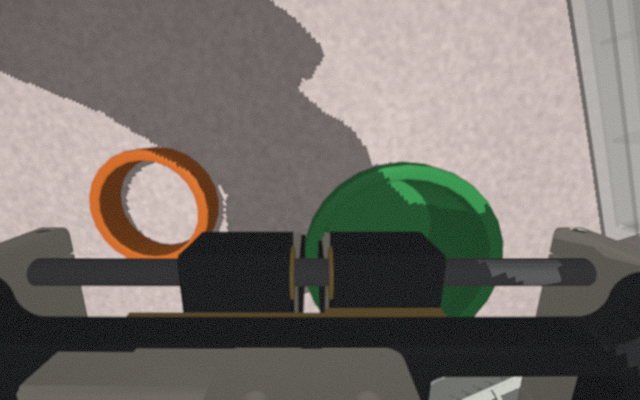

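The rim sits between the pads at about (310,250), width 6.9 mm, consistent with the 8 mm band. Lift.

```bash
python3 -m jog '[0,0,0,-0.3,0,0,0,0,-0.6,0,0,0,0,-0.7,0,0,0,0,-0.7,0,0,0,0,-0.6,0]' 40; python3 go.py .5843 -.1066 .21 -.05
python3 - <<'E'
from cell import *
from h import *
s=observe();it=get_image("top");ct=camera_params("top");isn=get_image("scene");cs=camera_params("scene");w=get_image("wrist");cv2.imwrite("pics/top2.png",it[:,:,::-1]);cv2.imwrite("pics/sc2.png",isn[:,:,::-1]);cv2.imwrite("pics/w5.png",w[:,:,::-1])
b=blob(isn,"green",(414,150));print(b);p,r=fit([(b,cs)],MED,[.45,.344,.1]);print(p,r.round(1),p-s["position"])
E
```

```text
clock: 11.13
position: [0.4317, 0.2958, 0.2019]
ee_rot: [-0.557, -3.075, 0.053]
force: [0.4, 0.6, -2.6]
width: 0.073
[0.4317 0.2958 0.2019] w 6.7 target [ 0.5668 -0.1534  0.21  ] units [-7.1  -9.34  0.06] F [ 0.4  0.6 -2.6] tilt [-0.022 -0.03  -0.999]
[401.5 126.5 437.5 160.5]
[0.43084802 0.35374367 0.10563266] [-0.1  0.1  0.1 -0.1] [-0.0008544   0.05789881 -0.09622033]
```

```bash
python3 -m jog '[0,-0.3,-0.4,0,0,0,-0.55,-0.72,0,0,0,-0.55,-0.72,0,0,0,-0.55,-0.72,0,0,0,-0.55,-0.72,0,0,0,-0.55,-0.72,0,0,0,-0.55,-0.72,0,0,0,-0.55,-0.72,0,0,0,-0.55,-0.72,0,0,0,-0.55,-0.72,0,0,0,-0.55,-0.72,0,0,0,-0.55,-0.72,0,0,0,-0.3,-0.4,0,0,0,0,0,0,0]' 40; python3 go.py .5843 -.1066 .2 -.05
python3 - <<'E'
from cell import *
from h import *
s=observe();it=get_image("top");ct=camera_params("top");isn=get_image("scene");cs=camera_params("scene");w=get_image("wrist");cv2.imwrite("pics/top3.png",it[:,:,::-1]);cv2.imwrite("pics/sc3.png",isn[:,:,::-1]);cv2.imwrite("pics/w6.png",w[:,:,::-1])
a=blob(it,"green",(359,193));b=blob(isn,"green",(284,170));print(a,b);p,r=fit([(a,ct),(b,cs)],MED,[.58,-.11,.1]);print(p,r.round(1),p-s["position"])
p,r=fit([(b,cs)],MED,[.58,-.11,.1]);print(p,r.round(1),p-s["position"])
cv2.imwrite("pics/cmb.png",np.hstack([it[100:350,200:520],isn[80:330,150:470]])[:,:,::-1])
E
```

```text
clock: 12.45
position: [0.5537, -0.1395, 0.1895]
ee_rot: [-0.532, -3.052, 0.068]
force: [-0.3, 0.2, -1.0]
width: 0.071
[ 0.5537 -0.1395  0.1895] w 6.5 target [ 0.5674 -0.1537  0.2   ] units [-0.43 -0.23 -0.27] F [-0.3  0.2 -1. ] tilt [-0.05  -0.036 -0.998]
[351.5 204.5 359.5 215.5] [265.5 164.5 306.5 205.5]
[ 0.53220754 -0.08874489  0.06825007] [-18.3 -15.3  16.9  16.7   0.1   2.6  -1.    1.4] [-0.02148852  0.05072837 -0.12120927]
[ 0.55705576 -0.0915661   0.0902757 ] [-0.  0.  0. -0.] [ 0.0033597   0.04790717 -0.09918364]
```

View pics/cmb.png

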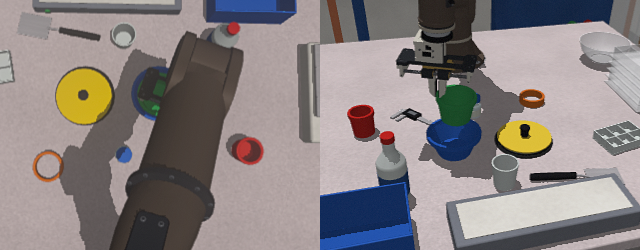

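The crops show the green bowl held just above and behind the blue one (scene crop green (458,105), blue (453,137)), with the top view covered by the arm. The tool has tilted about 0.06 rad, so I refit with the tilt included and the wrist camera too.

```bash
cat > rel.py <<'E'
# held-bowl centre: fit origin with the tool's tilt; usage rel.py green|red zrel
import sys
from cell import *
from h import *
col,zr=sys.argv[1],float(sys.argv[2]);rs=MED if col=="green" else SML
s=observe();cw=camera_params("wrist");w=get_image("wrist");cs=camera_params("scene");sc=get_image("scene")
t=R.from_rotvec(s["ee_rot"]).as_matrix();u=-t[:,2];Q=R.align_vectors([u],[[0,0,1]])[0].as_matrix()
seed=proj([s["position"]+.05*t[:,1]*float(sys.argv[3])+zr*u*.6],cs)[0];sw=proj([s["position"]+.05*t[:,1]*float(sys.argv[3])+zr*u*.6],cw)[0]
bs=blob(sc,col,seed);bw=blob(w,col,sw);print("boxes",bs,bw)
far=np.array([0,0,1,0]) # wrist: which sides trusted
def f(p,full=False):
    P=s["position"]+t@np.array([p[0],p[1],0])+zr*u*1.0
    X=rings([0,0,0],rs)@Q.T+P
    a=proj(X,cs);a=np.r_[a.min(0),a.max(0)]-bs
    b=proj(X,cw);b=np.r_[b.min(0),b.max(0)]-bw
    if full: return P,a,b
    return np.r_[a,b[2],b[1]]
r=least_squares(f,[0,.05*float(sys.argv[3])],loss="soft_l1");P,a,b=f(r.x,True)
print("pos",s["position"].round(4),"tilt",t[:,2].round(3),"bowl in tool xy",r.x.round(4),"origin",P.round(4),"res",a.round(1),b.round(1))
m=blob(sc,"blue",(284,217));print("blue scene bbox",m)
cv2.imwrite(f"pics/rel_{s['clock']:.2f}.png",np.hstack([w[:,80:560],cv2.resize(sc[120:280,200:392],(480,400))])[:,:800,::-1])
E
python3 rel.py green -.0882 1
```

```text
boxes [267.5 163.5 308.5 204.5] [303.5 161.5 499.5 258.5]
pos [ 0.5532 -0.1335  0.1894] tilt [-0.051 -0.032 -0.998] bowl in tool xy [-0.0062  0.0475] origin [ 0.5703 -0.0936  0.0988] res [-1.1  0.5 -0.4  1.7] [-4.1 -0.2  0.2 90.2]
blue scene bbox [256.5 197.5 310.5 240.5]
```

```bash
cat > tgt.py <<'E'
import sys
from cell import *
from h import *
X,Y,ox,oy,zr=map(float,sys.argv[1:6]) # desired bowl origin xy; bowl offset in tool xy; zr
s=observe();t=R.from_rotvec(s["ee_rot"]).as_matrix();P=s["position"]+t@np.array([ox,oy,-zr])
d=np.array([X,Y,P[2]])-P
print("pos",s["position"].round(4),"w",round(s["width"]*91.8,1),"F",s["force"].round(1),"tilt",t[:,2].round(3),"bowl",P.round(4),"units",(totool(s,d)/.04).round(2))
E
python3 tgt.py .5843 -.1066 -.004 .0475 -.0882
python3 -m jog '[0,-0.25,-0.1,0,0,0,-0.2,-0.1,0,0,0,0,0,0,0]' 40
python3 tgt.py .5843 -.1066 -.004 .0475 -.0882
```

```text
pos [ 0.5538 -0.132   0.19  ] w 6.7 F [ 0.2  0.4 -1.8] tilt [-0.05  -0.032 -0.998] bowl [ 0.5688 -0.0914  0.0996] units [-0.49 -0.23 -0.01]
clock: 12.95
position: [0.5695, -0.142, 0.1895]
ee_rot: [-0.508, -3.055, 0.059]
force: [0.8, 0.2, -1.0]
width: 0.074
pos [ 0.5695 -0.142   0.1895] w 6.8 F [ 0.8  0.2 -1. ] tilt [-0.049 -0.03  -0.998] bowl [ 0.5843 -0.101   0.0992] units [-0.05 -0.13  0.  ]
```

```bash
python3 -m jog '[0,-0.06,-0.06,0.4,0,0,-0.02,0.02,0.4,0,0,-0.01,0.02,0.4,0,0,0,0,0.2,0,0,0,0,0,0]' 40
python3 tgt.py .5843 -.1066 -.004 .0475 -.0882; python3 rel.py green -.0882 1
```

```text
clock: 13.37
position: [0.5734, -0.1446, 0.1327]
ee_rot: [-0.504, -3.061, 0.058]
force: [0.0, 0.0, -1.3]
width: 0.074
pos [ 0.5734 -0.1446  0.1327] w 6.8 F [ 0.   0.  -1.3] tilt [-0.045 -0.031 -0.999] bowl [ 0.5884 -0.1036  0.0424] units [ 0.07 -0.1   0.01]
boxes [265.5 185.5 305.5 225.5] [303.5 161.5 499.5 258.5]
pos [ 0.5734 -0.1446  0.1327] tilt [-0.045 -0.031 -0.999] bowl in tool xy [-0.0062  0.0474] origin [ 0.5904 -0.1044  0.0423] res [-1.   0.6  0.3  2.9] [-4.3 -0.2  0.1 90.2]
blue scene bbox [256.5 200.5 310.5 240.5]
```

```bash
python3 -m jog '[0,0.09,-0.08,0.2,0,0,-0.01,0.01,0.25,0,0,-0.01,0.01,0.15,0,0,0,0,0,0]' 40
python3 tgt.py .5843 -.1066 -.005 .0475 -.0882
```

```text
clock: 13.8
position: [0.5708, -0.1474, 0.1109]
ee_rot: [-0.505, -3.067, 0.058]
force: [0.3, 0.5, -2.4]
width: 0.07
pos [ 0.5708 -0.1474  0.1109] w 6.5 F [ 0.3  0.5 -2.4] tilt [-0.039 -0.031 -0.999] bowl [ 0.5873 -0.1068  0.0207] units [ 0.07 -0.02  0.  ]
```

```bash
python3 -m jog '[0,0.07,-0.02,0.12,0,0,0,0,0,0]' 40; python3 tgt.py .5843 -.1066 -.005 .0475 -.0882
python3 -m jog '[0,0.02,0,0.12,0,0,0,0,0,0]' 40; python3 tgt.py .5843 -.1066 -.005 .0475 -.0882
```

```text
clock: 13.97
position: [0.5674, -0.1475, 0.1056]
ee_rot: [-0.505, -3.067, 0.058]
force: [0.4, 0.4, -2.5]
width: 0.07
pos [ 0.5674 -0.1475  0.1056] w 6.5 F [ 0.4  0.4 -2.5] tilt [-0.039 -0.031 -0.999] bowl [ 0.5839 -0.1069  0.0154] units [-0.01  0.01 -0.  ]
clock: 14.13
position: [0.5667, -0.1476, 0.1008]
ee_rot: [-0.505, -3.068, 0.058]
force: [0.4, -0.3, -0.3]
width: 0.071
pos [ 0.5667 -0.1476  0.1008] w 6.5 F [ 0.4 -0.3 -0.3] tilt [-0.038 -0.031 -0.999] bowl [ 0.5833 -0.107   0.0106] units [-0.02  0.02 -0.  ]
```

Contact is felt (force went from −2.5 to −0.3 N) at the seat height. Release and rise.

```bash
python3 -m jog '[0,0,0,0.03,0,0,0,0,0,0,30,0,0,0,0,30,0,0,0,0,30,0,0,0,0,30,0,0,0,0,30,0,0,0,0]' 40; python3 go.py .5843 -.1066 .1 -.05
python3 -m jog '[30,0,0,-0.4,0,30,0,0,-0.6,0,30,0.3,0,-0.8,0,30,0.6,0,-0.8,0,30,0.6,0,-0.3,0,30,0,0,0,0]'
python3 - <<'E'
from cell import *
from h import *
s=observe();cw=camera_params("wrist");w=get_image("wrist");cs=camera_params("scene");sc=get_image("scene")
b=blob(sc,"green",(284,200));p,r=fit([(b,cs)],[(.054,.072)],[.5843,-.1066,.01]);print(b,p,r.round(1))
for P in([.5843,-.1066,.01],): q=proj(rings(P,[(.054,.072)]),cs);print("pred",q.min(0),q.max(0))
bb=blob(w,"blue",proj([[.5843,-.1066,.06]],cw)[0],9);g=blob(w,"green",proj([[.5843,-.1066,.08]],cw)[0]);print("wrist",bb,g,s["position"])
print(fit([(g,cw)],[(.054,.072)],[.5843,-.1066,.01]))
cv2.imwrite("pics/n1.png",np.hstack([w[:300],cv2.resize(sc[140:290,200:392],(384,300))])[:,:,::-1][:,200:])
E
```

```text
clock: 14.72
position: [0.5678, -0.1478, 0.1007]
ee_rot: [-0.506, -3.07, 0.057]
force: [-1.0, -0.0, -0.5]
width: 0.319
[ 0.5678 -0.1478  0.1007] w 29.3 target [ 0.5683 -0.154   0.1   ] units [-0.06 -0.14  0.02] F [-1.  -0.  -0.5] tilt [-0.035 -0.032 -0.999]
clock: 15.22
position: [0.513, -0.1243, 0.2209]
ee_rot: [-0.506, -3.066, 0.058]
force: [-0.4, 1.3, -0.4]
width: 0.326
[263.5 195.5 303.5 225.5] [ 0.64672634 -0.11657899  0.04079288] [-1.5  2.7  1.5 -2.5]
pred [263.13477796 194.92518046] [303.4170288  217.79023887]
wrist [278.5 190.5 422.5 257.5] [306.5 210.5 401.5 258.5] [ 0.5130498  -0.12426935  0.22089014]
(array([ 0.60557551, -0.10253971, -0.13692165]), array([ 10.51872016, -10.75093831, -10.40761172,  11.36977636]))
```

View pics/n1.png

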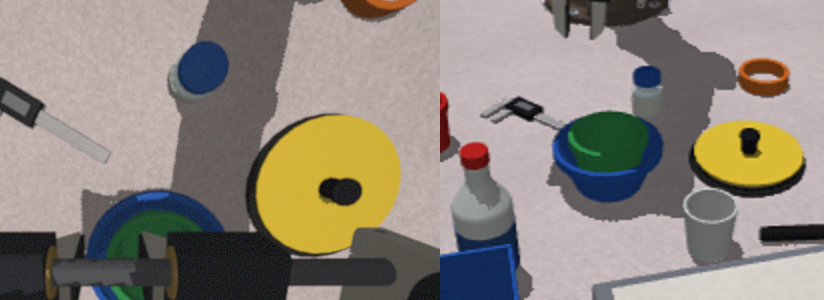

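Scene crop: the green rim stands level just above the blue rim at (607,135), and its box agrees with the seated prediction within 0.6 px on left, top and right. Now the red bowl, pinched on its +y side, clear of the scale.

```bash
python3 -m jog '[34,-0.18,-0.5,0,0,34,-0.18,-0.7,0,0,34,-0.18,-0.7,0,0,34,-0.18,-0.7,0,0,34,-0.18,-0.7,0,0,34,-0.18,-0.7,0,0,34,-0.1,-0.5,0,0,34,0,0,0,0,34,0,0,0,0]'
python3 - <<'E'
from cell import *
from h import *
s=observe();c=camera_params("wrist");im=get_image("wrist");cv2.imwrite("pics/w7.png",im[:,:,::-1])
P=[.4365,-.3521,0];q=proj(rings(P,SML),c);b=blob(im,"red",proj([[*P[:2],.05]],c)[0]);print(s["position"],"pred",q.min(0).round(1),q.max(0).round(1),"seen",b)
b=b.copy()
if b[3]>231: b[3]=np.nan
def f(p):
    q=proj(rings([*p,0],SML),c);return np.nan_to_num(np.r_[q.min(0),q.max(0)]-b)
r=least_squares(f,P[:2]);print(r.x,f(r.x))
it=get_image("top");print("top",blob(it,"red",(448,250)));
E
python3 go.py .4365 -.352 .13 .033
```

```text
clock: 16.07
position: [0.5072, -0.3184, 0.215]
ee_rot: [-0.491, -3.059, 0.062]
force: [0.8, 1.0, -1.0]
width: 0.375
[ 0.50720161 -0.31842191  0.21504489] pred [219.1 100.6] [300.9 183.6] seen [224.5 102.5 303.5 182.5]
[ 0.43813018 -0.34869418] [-1.34670922 -1.36318208  1.35899282  1.60939082]
top [432.5 236.5 461.5 264.5]
[ 0.5072 -0.3173  0.2153] w 34.0 target [ 0.4468 -0.3206  0.13  ] units [ 1.33 -0.45  2.2 ] F [-0.5 -1.   0.3] tilt [-0.048 -0.032 -0.998]
```

View pics/w7.png

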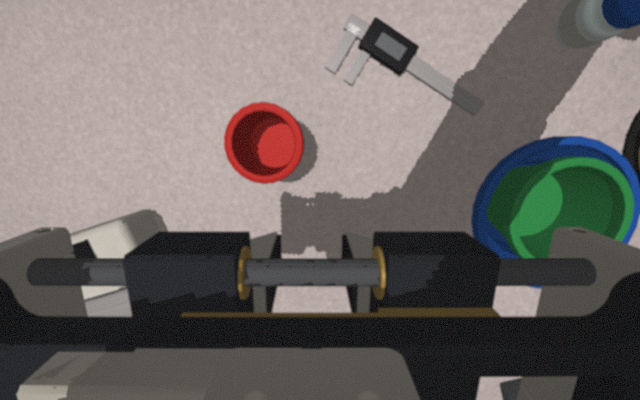

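Wrist view: red rim bbox is (224–303, 102–182), giving (0.4375, −0.350). The green bowl sits inside the blue at (565,215).

```bash
python3 -m jog '[34,0.4,-0.1,0,0,34,0.45,-0.1,0.2,0,34,0.4,-0.1,0.6,0,34,0,0,0.6,0,34,0,0,0.4,0,34,0,0,0,0]' 40;python3 go.py .4375 -.350 .0905 .033
```

```text
clock: 16.67
position: [0.4557, -0.3065, 0.1422]
ee_rot: [-0.469, -3.065, 0.056]
force: [-0.0, 1.4, 0.2]
width: 0.368
[ 0.4557 -0.3065  0.1422] w 33.8 target [ 0.4473 -0.3185  0.0905] units [ 0.06 -0.29  1.31] F [-0.   1.4  0.2] tilt [-0.045 -0.03  -0.999]
```

```bash
python3 -m jog '[34,0.08,-0.27,0.3,0,34,0,0,0.5,0,34,0,0,0,0]' 40;python3 go.py .4375 -.350 .0905 .033
```

```text
clock: 16.92
position: [0.4508, -0.313, 0.1108]
ee_rot: [-0.458, -3.068, 0.053]
force: [0.1, 1.1, 0.3]
width: 0.368
[ 0.4508 -0.313   0.1108] w 33.8 target [ 0.4471 -0.3184  0.0905] units [ 0.03 -0.14  0.51] F [0.1 1.1 0.3] tilt [-0.044 -0.028 -0.999]
```

```bash
python3 -m jog '[34,0.03,-0.14,0.2,0,34,0,0,0.25,0,25,0,0,0,0,18,0,0,0,0,16,0,0,0,0]' 40;python3 go.py .4375 -.350 .0905 .033
```

```text
clock: 17.33
position: [0.4504, -0.3178, 0.0947]
ee_rot: [-0.453, -3.072, 0.053]
force: [0.3, -0.4, 0.7]
width: 0.204
[ 0.4504 -0.3178  0.0947] w 18.7 target [ 0.447  -0.3184  0.0905] units [ 0.07 -0.04  0.11] F [ 0.3 -0.4  0.7] tilt [-0.041 -0.028 -0.999]
```

```bash
python3 -m jog '[14,0.08,-0.02,0.12,0,0,0,0,0,0,0,0,0,0,0,0,0,0,0,0,0,0,0,0,0,0,0,0,0,0]' 40;python3 go.py .4375 -.350 .0905 .033; python3 rel.py red -.0905 -0.66
```

```text
clock: 17.83
position: [0.4473, -0.3177, 0.0909]
ee_rot: [-0.453, -3.074, 0.053]
force: [0.1, -0.3, -0.9]
width: 0.081
[ 0.4473 -0.3177  0.0909] w 7.4 target [ 0.447  -0.3184  0.0905] units [ 0.   -0.02  0.01] F [ 0.1 -0.3 -0.9] tilt [-0.039 -0.029 -0.999]
boxes [176.5 184.5 204.5 217.5] [187.5 180.5 319.5 258.5]
pos [ 0.4473 -0.3177  0.0909] tilt [-0.039 -0.029 -0.999] bowl in tool xy [-0.0042 -0.0326] origin [ 0.4385 -0.3527  0.0017] res [-0.4 -0.5 -0.6  0.8] [-5.1 -0.1  0.2 61.7]
blue scene bbox [255.5 198.5 310.5 240.5]
```

```bash
python3 -m jog '[0,0,0,-0.3,0,0,0,0,-0.6,0,0,0,0,-0.7,0,0,0,0,-0.7,0,0,0,0,-0.7,0,0,0,0,0,0]' 40; python3 rel.py red -.0905 -0.66;python3 tgt.py .5843 -.1066 -.003 -.0326 -.0905
```

```text
clock: 18.43
position: [0.4503, -0.3135, 0.2136]
ee_rot: [-0.453, -3.067, 0.051]
force: [1.1, -0.9, -0.8]
width: 0.075
boxes [170.5 147.5 199.5 182.5] [187.5 181.5 319.5 258.5]
pos [ 0.4503 -0.3135  0.2136] tilt [-0.045 -0.027 -0.999] bowl in tool xy [-0.005  -0.0325] origin [ 0.4416 -0.3485  0.1243] res [-1.2 -1.2 -0.3  0. ] [-4.8  0.   0.2 63. ]
blue scene bbox [255.5 198.5 310.5 240.5]
pos [ 0.4487 -0.3121  0.2096] w 7.2 F [-0.   0.1 -1. ] tilt [-0.049 -0.024 -0.998] bowl [ 0.4378 -0.3464  0.1204] units [-1.77  6.79 -0.33]
```

```bash
python3 -m jog '[0,-0.1,0.4,-0.03,0,0,-0.18,0.68,-0.03,0,0,-0.18,0.68,-0.03,0,0,-0.18,0.68,-0.03,0,0,-0.18,0.68,-0.03,0,0,-0.18,0.68,-0.03,0,0,-0.18,0.68,-0.03,0,0,-0.18,0.68,-0.03,0,0,-0.18,0.68,-0.03,0,0,-0.15,0.5,-0.03,0,0,-0.1,0.2,0,0,0,0,0,0,0]' 40;python3 tgt.py .5843 -.1066 -.004 -.0326 -.0905
```

```text
clock: 19.53
position: [0.589, -0.071, 0.1884]
ee_rot: [-0.458, -3.034, 0.048]
force: [-0.5, 0.5, -1.7]
width: 0.078
pos [ 0.589  -0.071   0.1884] w 7.1 F [-0.5  0.5 -1.7] tilt [-0.077 -0.02  -0.997] bowl [ 0.5763 -0.1052  0.0993] units [-0.2   0.02 -0.01]
```

```bash
python3 rel.py red -.0905 -0.66
python3 -m jog '[0,-0.15,0.02,0,0,0,0,0,0.1,0,0,0,0,0,0]' 40;python3 tgt.py .5843 -.1066 -.005 -.0326 -.0905
```

```text
boxes [268.5 168.5 296.5 205.5] [187.5 179.5 318.5 258.5]
pos [ 0.589  -0.071   0.1884] tilt [-0.077 -0.02  -0.997] bowl in tool xy [-0.0035 -0.0332] origin [ 0.5757 -0.1056  0.0994] res [-0.1 -0.5  0.8  0.5] [-6.4 -0.  -0.1 60.6]
blue scene bbox [255.5 198.5 310.5 240.5]
clock: 19.88
position: [0.5915, -0.0803, 0.184]
ee_rot: [-0.472, -3.03, 0.052]
force: [0.2, -0.0, -2.3]
width: 0.079
pos [ 0.5915 -0.0803  0.184 ] w 7.2 F [ 0.2 -0.  -2.3] tilt [-0.079 -0.022 -0.997] bowl [ 0.5792 -0.1149  0.095 ] units [-0.06  0.23 -0.01]
```

```bash
python3 -m jog '[0,-0.08,0.2,0,0,0,-0.03,0.02,0.35,0,0,-0.03,0.02,0.35,0,0,0,0,0.1,0,0,0,0,0,0]' 40;python3 tgt.py .584 -.1068 -.0038 -.0329 -.0905; python3 rel.py red -.0905 -0.66
```

```text
clock: 20.3
position: [0.5981, -0.0764, 0.1517]
ee_rot: [-0.482, -3.032, 0.052]
force: [0.6, -0.3, -1.1]
width: 0.08
pos [ 0.5981 -0.0764  0.1517] w 7.3 F [ 0.6 -0.3 -1.1] tilt [-0.076 -0.022 -0.997] bowl [ 0.5847 -0.1109  0.0627] units [ 0.05  0.09 -0.  ]
boxes [268.5 182.5 295.5 215.5] [187.5 181.5 318.5 258.5]
pos [ 0.5981 -0.0764  0.1517] tilt [-0.076 -0.022 -0.997] bowl in tool xy [-0.0049 -0.0331] origin [ 0.5857 -0.1115  0.0626] res [-0.9 -0.4  0.7  4.2] [-6.  -0.1  0.  62.8]
blue scene bbox [255.5 198.5 310.5 240.5]
```

```bash
python3 -m jog '[0,0.04,0.1,0.2,0,0,-0.02,0.01,0.3,0,0,-0.02,0.01,0.2,0,0,0,0,0,0]' 40;python3 tgt.py .584 -.1068 -.0043 -.0329 -.0905
```

```text
clock: 20.73
position: [0.5992, -0.0718, 0.1239]
ee_rot: [-0.482, -3.036, 0.05]
force: [-1.1, 0.9, -1.9]
width: 0.077
pos [ 0.5992 -0.0718  0.1239] w 7.1 F [-1.1  0.9 -1.9] tilt [-0.071 -0.022 -0.997] bowl [ 0.5867 -0.1064  0.0348] units [ 0.06 -0.03  0.  ]
```

```bash
python3 -m jog '[0,0.05,-0.02,0.15,0,0,-0.01,0,0.12,0,0,0,0,0,0]' 40;python3 tgt.py .584 -.1068 -.0043 -.0329 -.0905
python3 -m jog '[0,0,0,0.1,0,0,0,0,0,0]' 40;python3 tgt.py .584 -.1068 -.0043 -.0329 -.0905
```

```text
clock: 20.98
position: [0.5961, -0.0722, 0.1116]
ee_rot: [-0.482, -3.036, 0.051]
force: [0.2, -0.1, -0.6]
width: 0.075
pos [ 0.5961 -0.0722  0.1116] w 6.9 F [ 0.2 -0.1 -0.6] tilt [-0.072 -0.022 -0.997] bowl [ 0.5836 -0.1068  0.0225] units [-0.01  0.   -0.  ]
clock: 21.15
position: [0.5975, -0.0694, 0.1109]
ee_rot: [-0.48, -3.039, 0.042]
force: [0.0, -0.3, -1.8]
width: 0.077
pos [ 0.5975 -0.0694  0.1109] w 7.1 F [ 0.  -0.3 -1.8] tilt [-0.069 -0.017 -0.997] bowl [ 0.5853 -0.1035  0.0216] units [ 0.01 -0.09  0.  ]
```

Touching the floor at the seat height (tilted edge included). Release, rise and inspect.

```bash
python3 -m jog '[0,0,-0.05,0,0,0,0,0,0,0,14,0,0,0,0,26,0,0,0,0,30,0,0,0,0,30,0,0,0,0,30,0,0,0,0]' 40; python3 go.py .584 -.1068 .11 .033
python3 -m jog '[30,-0.02,0,-0.3,0,30,-0.02,0,-0.6,0,30,0,0,-0.8,0,30,0.3,0,-0.8,0,30,0.7,0,-0.5,0,30,0.7,0,0,0,30,0.7,0,0,0,30,0.5,0,0,0,30,0,0,0,0,30,0,0,0,0]'
python3 - <<'E'
from cell import *
from h import *
s=observe();print(s["position"],s["force"])
cw=camera_params("wrist");w=get_image("wrist");cs=camera_params("scene");sc=get_image("scene");ct=camera_params("top");it=get_image("top")
P=[.584,-.1068,0]
for n,c,im in(("w",cw,w),("s",cs,sc),("t",ct,it)):
  for col,rs,z in(("red",[(.037,.074)],.02),("green",[(.054,.072)],.01),("blue",[(.075,.068),(.046,0)],0)):
    p=[P[0],P[1],z];q=proj(rings(p,rs),c);print(n,col,"pred",q.min(0).round(1),q.max(0).round(1),"seen",blob(im,col,q.mean(0)))
print(fit([(blob(sc,"yellow",(353,220)),cs),(blob(it,"yellow",(285,195)),ct)],LID,[.58,.1,0]))
cv2.imwrite("pics/end.png",np.hstack([w[0:300,150:500],cv2.resize(sc[140:290,200:400],(400,300))])[:,:,::-1])
E
```

```text
clock: 21.73
position: [0.5974, -0.0724, 0.1117]
ee_rot: [-0.481, -3.04, 0.043]
force: [0.2, -0.3, -0.5]
width: 0.319
[ 0.5974 -0.0724  0.1117] w 29.3 target [ 0.5942 -0.0754  0.11  ] units [ 0.05 -0.09  0.05] F [ 0.2 -0.3 -0.5] tilt [-0.067 -0.018 -0.998]
clock: 22.57
position: [0.4928, -0.0347, 0.2427]
ee_rot: [-0.484, -3.038, 0.045]
force: [0.3, 0.1, -0.1]
width: 0.324
[ 0.49281403 -0.03466618  0.24272339] [ 0.27296192  0.13951008 -0.10296734]
w red pred [243.2 275.2] [313.6 339.8] seen [276.5 285.5 318.5 312.5]
w green pred [230.7 255.3] [329.7 346.6] seen [316.5 285.5 331.5 312.5]
w blue pred [216.1 232.2] [348.2 354.6] seen [283.5 233.5 332.5 258.5]
s red pred [269.2 194.6] [296.9 210.1] seen [271.5 195.5 298.5 215.5]
s green pred [263.  194.9] [303.3 217.7] seen [263.5 196.5 303.5 225.5]
s blue pred [255.5 195. ] [311.1 240.3] seen [255.5 198.5 311.5 240.5]
t red pred [346.2 178.4] [374.2 206.3] seen [426.5 121.5 439.5 133.5]Traceback (most recent call last):
  File "<stdin>", line 8, in <module>
  File "h.py", line 17, in blob
    i=min(ok,key=lambda i:np.hypot(*(ce[i]-seed)))
ValueError: min() iterable argument is empty
```

```bash
python3 -m jog '[30,0.1,0.7,0,0,30,0.1,0.75,0,0,30,0.1,0.75,0,0,30,0.1,0.75,0,0,30,0.1,0.75,0,0,30,0.1,0.75,0,0,30,0.1,0.75,0,0,30,0,0.3,0,0,30,0,0,0,0,30,0,0,0,0]'
python3 - <<'E'
from cell import *
from h import *
s=observe();print(s["position"],s["force"])
cs=camera_params("scene");sc=get_image("scene");ct=camera_params("top");it=get_image("top")
cv2.imwrite("pics/end.png",np.hstack([cv2.resize(it[110:290,170:470],(450,270)),cv2.resize(sc[150:240,240:355],(345,270))])[:,:,::-1])
cv2.imwrite("pics/topend.png",it[:,:,::-1]);cv2.imwrite("pics/scend.png",sc[:,:,::-1])
P=[.584,-.1068,0]
for n,c,im in(("s",cs,sc),("t",ct,it)):
  for col,rs,z in(("red",[(.037,.074)],.02),("green",[(.054,.072)],.01),("blue",[(.075,.068),(.046,0)],0)):
    p=[P[0],P[1],z];q=proj(rings(p,rs),c);print(n,col,"pred",q.min(0).round(1),q.max(0).round(1),"seen",blob(im,col,q.mean(0)))
E
```

```text
clock: 23.55
position: [0.547, 0.1869, 0.2293]
ee_rot: [-0.503, -3.036, 0.057]
force: [-0.6, -1.7, -0.9]
width: 0.325
[0.54697815 0.18694553 0.22933171] [-0.59217872 -1.74800259 -0.87824275]
s red pred [269.2 194.6] [296.9 210.1] seen [271.5 195.5 298.5 215.5]
s green pred [263.  194.9] [303.3 217.7] seen [263.5 196.5 303.5 225.5]
s blue pred [255.5 195. ] [311.1 240.3] seen [255.5 198.5 310.5 240.5]
t red pred [346.2 178.4] [374.2 206.3] seen [343.5 178.5 371.5 205.5]
t green pred [339.4 172.8] [379.9 213.1] seen [338.5 173.5 378.5 213.5]
t blue pred [331.3 165.9] [386.9 221.2] seen [331.5 166.5 385.5 220.5]
```

View pics/end.png

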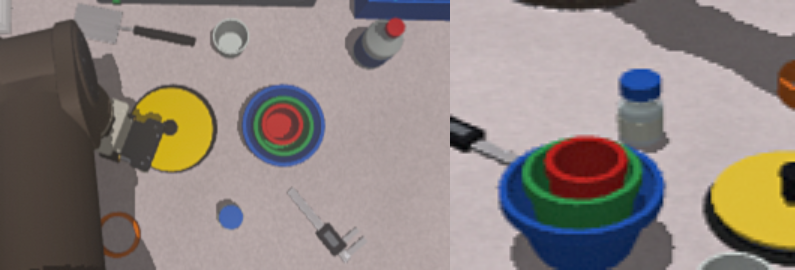

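Both views show the concentric nest: red is about 2 px (5 mm) off the green centre and green within 1 px of blue. The rims stand at the seated heights and the lid is on the mat with its knob up. The gripper is at 0.23 m, touching nothing.

```bash
python3 -c "
from cell import *
print(observe()['dq'].round(3)); print(sign_off())"
```

```text
[ 0.01  -0.019  0.01   0.011  0.002  0.003 -0.003]
the job is handed in; nothing more can be done
None
```

The job is handed in at about 24 s of the 64 s allowed. The yellow lid lies knob up on the mat, the green bowl is in the blue one, and the red bowl is in the green one. I lowered each bowl while holding it and let go only at seat height.

**Final checks:**
- **Lid:** it was about 4 mm from the mat centre, at height 3 mm, when I measured it after release. I did not measure it again at the end, only saw it in place.
- **Green in blue:** centres agree to within about 2 mm, and the rim is at its seated height.
- **Red in green:** it sits about 4–5 mm off centre against the 12 mm limit. Its rim showed 1 px below the predicted line in the scene view, which is within measurement error.
- **Blue bowl and bystanders:** the blue bowl matches its starting position to about 1 px. The bystanders in the last picture look untouched; I did not measure them.

**What disagreed:**
- **Tool tilt:** the tool drifted up to 0.08 rad during the moves and I could not correct it. Both bowls went in slightly tilted and levelled on release. I judged them level from the rims in the pictures, not by measuring the angle.
- **Single-camera fits:** position fits from one camera were sometimes 1–2 cm or more off along the line of sight. I set those aside in favour of two-camera fits or known heights.

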